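# Clear the leather bench: bottles, tools and buckle back where they belong

## Task

Clear up the leather bench: stand each dye bottle in its own cell of the two-cell bottle caddy, lay the edge beveler and the stitching iron flat and side by side, lengthwise, in the long tool tray, and put the belt buckle flat in the round steel parts dish. Keep the glass bottles upright throughout and set them down, do not drop them. Leave the wax tin and the leather cup where they stand.

Things in the scene. Friction and masses are not known exactly. Their poses are not given: they have to be found in the camera images.
- bottle_a: amber glass dye bottle standing upright: round body 50 mm diameter and straight from its base to 73 mm up, blank paper label, black cap 30 mm diameter, 100 mm tall overall, about 180 g. Origin at the centre of its base, z up along its axis. The two bottles are alike and interchangeable.
- bottle_b: amber glass dye bottle standing upright: round body 50 mm diameter and straight from its base to 73 mm up, blank paper label, black cap 30 mm diameter, 100 mm tall overall, about 180 g. Origin at the centre of its base, z up along its axis. The two bottles are alike and interchangeable.
- beveler: edge beveler lying on its side: octagonal pale wooden handle 20 mm across flats, brass ferrule, thin steel shaft with a small forked tip; 123 mm long, about 60 g. Origin on the handle's axis (10 mm above what it lies on) and a good place to grip; x runs along the tool to the tip: handle from x = -56 to +22 mm, tip at x = +67 mm.
- iron: steel stitching iron (pricking fork) lying on its side: octagonal shank 14 mm across flats, flat fork head 26 mm wide and 6 mm thick with six short teeth; 111 mm long, about 90 g. Origin on the shank's axis (7 mm above what it lies on) and a good place to grip; x runs along the tool to the teeth: shank from x = -58 to +16 mm, head from x = +19 mm, teeth end at x = +53 mm.
- buckle: nickel-grey belt buckle lying flat: open rectangular frame 62 mm (x) by 48 mm (y), bars 7 mm wide and 8 mm thick, with a cross bar and a prong, about 80 g. Origin at the middle of its underside, z up. The two 62 mm sides are straight: grip it from outside across y.
- tool_tray: long shallow dark wooden tool tray with a cork-lined floor, open on top, fixed. Outside 142 mm (x) by 190 mm (y, its length), walls 6 mm thick and 26 mm high, floor 6 mm thick; inside 130 by 178 mm. Origin at the centre of its underside, z up.
- caddy: pale plywood bottle caddy with two square open cells side by side along its y axis, fixed. Outside 86 mm (x) by 165 mm (y), 36 mm high, walls and floor 7 mm thick, one divider across the middle; each cell is 72 mm square inside, centred at y = +39.5 and -39.5 mm. Origin at the centre of its underside, z up.
- dish: round steel parts dish, open on top, fixed. 120 mm diameter at the foot, 132 mm at the rim, 24 mm high, wall and floor 3 mm thick; flat floor 114 mm across inside. Origin at the centre of its underside, z up.
- wax_tin: bystander: closed round aluminium wax tin, 68 mm diameter, 25 mm high. Origin at the centre of its underside.
- leather_cup: bystander: tan leather cup with a beaded band, 64 mm diameter at the foot, 80 mm at the rim, 80 mm high. Origin at the centre of its underside.
Mind the look-alikes: they are no part of the job. What is shaped like the bottle_a but blue or red is not meant. What is shaped like the buckle but orange is not meant.

How it is judged:
At the end, for the whole second after the job is handed in: Bottles upright (0.12 rad), each within 15 mm of a cell centre, on its floor; both tools level (0.15 rad) on the tray floor, within 0.35 rad of its length, origin within 58 mm across, 36 mm along, under 22 mm up; buckle flat (0.2 rad) on the dish floor within 35 mm of centre; all at rest (x of bottle_a in the frame of caddy between -0.015 and 0.015 m and (y of bottle_a in the frame of caddy between 0.0245 and 0.0545 m or y of bottle_a in the frame of caddy between -0.0545 and -0.0245 m) and z of bottle_a in the frame of caddy between 0 and 0.012 m and angle between each of bottle_a, bottle_b's own z axis and vertical below 0.12 rad and linear speed of each of bottle_a, bottle_b, beveler, iron, buckle below 0.02 m/s and angular speed of each of bottle_a, bottle_b, beveler, iron, buckle below 0.2 rad/s and x of bottle_b in the frame of caddy between -0.015 and 0.015 m and (y of bottle_b in the frame of caddy between 0.0245 and 0.0545 m or y of bottle_b in the frame of caddy between -0.0545 and -0.0245 m) and z of bottle_b in the frame of caddy between 0 and 0.012 m and x of beveler in the frame of tool_tray between -0.058 and 0.058 m and y of beveler in the frame of tool_tray between -0.036 and 0.036 m and z of beveler in the frame of tool_tray between 0.006 and 0.022 m and angle between beveler's own x axis and vertical between 1.42 and 1.72 rad and angle between the x axis of each of beveler, iron and the y axis of tool_tray, either way round below 0.35 rad and x of iron in the frame of tool_tray between -0.058 and 0.058 m and y of iron in the frame of tool_tray between -0.036 and 0.036 m and z of iron in the frame of tool_tray between 0.006 and 0.022 m and angle between iron's own x axis and vertical between 1.42 and 1.72 rad and horizontal distance between buckle and dish below 0.035 m and z of buckle in the frame of dish below 0.016 m and angle between the z axis of buckle and the z axis of dish, either way round below 0.2 rad); the robot touches nothing.
It fails at once if a dye bottle leans more than 0.5 rad (angle between any of bottle_a, bottle_b's own z axis and vertical above 0.5 rad).
It fails at once if a dye bottle is dropped (it moves faster than 0.8 m/s with the fingers off it, as after a free fall of 35 mm) ((linear speed of bottle_a above 0.8 m/s and contact force between bottle_a and the fingers below 0.01 N) or (linear speed of bottle_b above 0.8 m/s and contact force between bottle_b and the fingers below 0.01 N)).
It fails at once if the wax tin or the leather cup is moved by more than 30 mm (distance of any of wax_tin, leather_cup from where it was at the start of the episode above 0.03 m).
It also fails if it takes over 128 s, if anything falls off the work surface, if the arm or the gripper's body presses on something with over 40 N, if the wrist force passes 120 N, or if a joint passes its speed limit or range.

## Robot

A 6-joint arm with a two-finger parallel gripper is mounted at the origin on the work surface. World frame = base frame: x ahead of the robot, y to its left, z up, the work surface at z = 0. Lengths are in m, angles in rad, forces in N, time in s.
With the tool pointing down it reaches from about 0.275 to 0.85 m from the base axis. Payload 5.2 kg.
Tool frame: the origin (TCP) lies midway between the tips of the shut fingers; the grasp point (between the pads) lies arm.pinch_z behind it (arm.pinch_z is the distance from the TCP to the grasp point, in m); z points along the fingers, y is the line along which they close (so a half turn about z gives the same grasp; the last joint's range is limited). The gripper opens to 85 mm and grips with 20 to 120 N. Pads are 22 mm wide; open, the fingers measure 114 mm over their backs; the gripper's body (76 mm by 85 mm) begins 54 mm behind the grasp point. The pads swing forward as they close: fully open they stand 13 mm farther back than shut.
Start: joints at [-1.441, 0.259, 1.535, -0, 1.348, -0.203], TCP at [0.18, -0.52, 0.231] pointing down, gripper open.
Joint ranges: [-3.14, 3.14], [-0.91, 2.08], [0.19, 2.58], [-1.22, 4.36], [0.22, 2.71], [-3.12, 3.12]. Speed limits (rad/s): [2.57, 2.57, 3.14, 3.14, 3.14, 3.14].

## Interface

Orientations are given as a unit quaternion [w, x, y, z].
In Python, from workcell import arm, imaging gives the robot as it stands.
- The arm moves only by the tool jog_arm, never from a script. Its argument "targets" is text: rows parted by semicolons, each of 7 numbers parted by spaces: the opening, from -1 (shut) to 1 (fully open), then the shift along the tool's x, y, z scaled (see below), then the turn, a rotation vector about the tool's x, y, z scaled (see below). In form: grip x y z rx ry rz; .... A call has exactly 10 rows; each row shifts and turns the commanded pose from where the row before left it, along the tool's axes as they then stand; what a row does not reach is not made up. The controller multiplies each number of a shift by 50 mm and each number of a turn by 45 degrees. A row lasts 1/10 s, in which the tool goes at most 50 mm and 8.59 degrees, less where a joint would pass 70% of its speed; a pose out of reach is approached as far as the arm can. A call with a number of a shift or a turn outside -1 to 1 is refused whole. A call with a gripper value outside its range is refused whole. The fingers move at their own pace and stop on an object; "grip_force" is the grip in N (left out, the last holds). Time passes only in rows, so rows that do not move let the fingers close, or fill a call up. It gives the time, the measured TCP pose, the force, the opening and the grip force at its end, in the units of the state.
- arm.get_obs(): the state, without advancing time (a new reading comes with each control period).
- imaging.grab_frame(name): name is "scene" or "top"; returns a dict with "pixels" (420x560x3 uint8, red, green, blue), "vfov" (degrees; the focal length in pixels is half the picture's height over the tangent of half this angle, whatever the lens; pixels are square), "cx", "cy" (the principal point, pixels), "eye" and "attitude" of the camera in the world. Camera axes: x right, y down, z forward; pixel columns grow to the right and rows downward; lengths in m; the calibration is good to about 2 mm. A picture is of the moment at which its call begins. There is no depth.
- arm.hand_in(): hands the job in; it is judged then, once.
The state is a dict: "time_s": time; "joint_positions": joint angles; "joint_velocities": joint speeds; "tau": joint torques, N m; "position": TCP position; "ee_rot": TCP orientation; "force": force on the tool from outside, world axes, zero at the start; "ft_torque": the same for the moment, N m; "gripper_width": opening from 0.0 (shut) to 1.0 (fully open); "grasp_force": force on a finger pad.
Only numpy, scipy, OpenCV 4.12 (cv2) and the standard library are available. Lean on these libraries where they do the work, as an engineer would, in place of code of your own. Each camera call takes 0.05 s, during which the arm holds its last target. There are 200 camera calls.

## Working session

There is one attempt and no reset: what is moved stays moved. The work goes in short steps, Python scripts to look and compute and a tool call to move; the robot and the scene stay as the last step left them, time stands still between calls to the robot, and variables do not carry over. Pictures are saved under pics/ and viewed, at most 14 in all, crops included, and the job is handed in when it is done.

Besides the shell and the picture viewer there is one more tool, called as a command line: name --argument value ..., lists and objects as JSON in quotes. jog_arm: Moves the arm, as the interface text tells. Shifts and turns lie within -1 to 1; 1 stands for 50 mm of shift or 45 degrees of turn. Its arguments: {"type":"object","properties":{"targets":{"type":"string"},"grip_force":{"type":"number"}},"required":["targets"]}

```bash
mkdir -p pics; ls; python3 - <<'E'
from workcell import arm, imaging
import cv2
print(arm.get_obs(), arm.pinch_z)
for n in("scene","top"):
    f=imaging.grab_frame(n); print({k:v for k,v in f.items() if k!="pixels"})
    cv2.imwrite(f"pics/{n}0.png",f["pixels"][:,:,::-1])
E
```

```text
pics
{'time_s': 0.0, 'joint_positions': array([-1.44080753e+00,  2.59367572e-01,  1.53611452e+00, -1.70827013e-05,
        1.34799868e+00, -2.02821250e-01]), 'joint_velocities': array([-0.00118988, -0.00108713, -0.00140019,  0.00012223, -0.00068338,
        0.00014947]), 'tau': array([-1.54644989e-03, -4.46034980e+01, -2.90575165e+01, -5.09409947e-04,
        1.17085566e-02,  1.15583543e-06]), 'position': array([ 0.17961866, -0.5192687 ,  0.23044886]), 'ee_rot': array([-9.43736590e-04,  9.86185850e-01,  1.65639905e-01,  2.60485504e-05]), 'force': array([-0.75612805, -0.83423115,  0.15072006]), 'ft_torque': array([ 0.00021513, -0.00701679, -0.0138862 ]), 'grasp_force': 0.0, 'gripper_width': 0.9954372470972793} 0.0187
{'vfov': 52.745133749424475, 'cx': 279.55028129542677, 'cy': 208.97734566940434, 'eye': array([ 0.96215456, -0.16803737,  0.84574431]), 'attitude': array([-0.21964065,  0.79808143,  0.53978508, -0.15315377])}
{'vfov': 51.695530867029916, 'cx': 286.0077152609272, 'cy': 210.94928976963985, 'eye': array([4.08086413e-01, 7.24376370e-04, 1.08652578e+00]), 'attitude': array([ 0.04429798, -0.69825805,  0.71376786, -0.03176219])}
```

View pics/scene0.png

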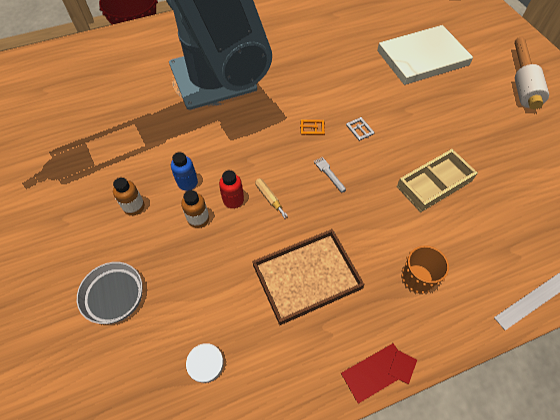

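View pics/top0.png

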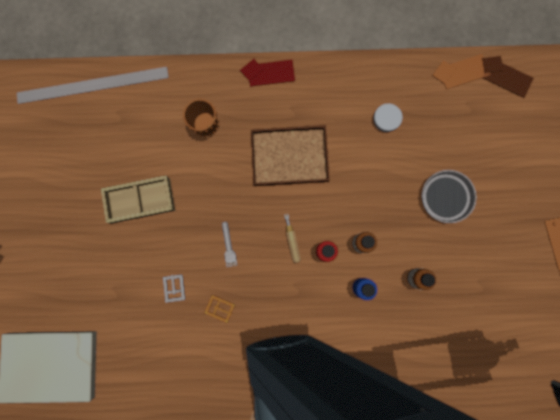

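The first pictures show these candidates in scene pixels:
- **Bottles:** amber at (128,195) and (195,208). Blue (184,170) and red (231,188) are look-alikes.
- **Buckles:** grey at (360,128). Orange (313,127) is a look-alike.
- **Tools:** beveler (270,198) and iron (330,175).
- **Places:** tray (308,276), caddy (437,180) and dish (112,293).
- **Bystanders:** tin (205,362) and cup (425,270).

I choose the amber bottles and the grey buckle, and check them in close crops.

```bash
cat > h.py <<'E'
import numpy as np, cv2
from scipy.spatial.transform import Rotation as R
from workcell import arm, imaging
def cam(f):
    w,x,y,z=f["attitude"]; M=R.from_quat([x,y,z,w]).as_matrix()
    F=210/np.tan(np.radians(f["vfov"]/2)); return M,np.array(f["eye"]),F,f["cx"],f["cy"]
def ray(f,p):
    M,e,F,cx,cy=cam(f); d=M@np.array([(p[0]-cx)/F,(p[1]-cy)/F,1]); return e,d/np.linalg.norm(d)
def at(f,p,z): e,d=ray(f,p); return e+d*(z-e[2])/d[2]
def tri(fs,ps):
    A=np.zeros((3,3));b=np.zeros(3)
    L=[ray(f,p) for f,p in zip(fs,ps)]
    for e,d in L: P=np.eye(3)-np.outer(d,d);A+=P;b+=P@e
    X=np.linalg.solve(A,b); return X,max(np.linalg.norm((np.eye(3)-np.outer(d,d))@(X-e)) for e,d in L)
def proj(f,X):
    M,e,F,cx,cy=cam(f); c=(np.atleast_2d(X)-e)@M; return c[:,:2]/c[:,2:]*F+[cx,cy]
def crop(f,box,s):
    x0,y0,x1,y1=box; return cv2.resize(f["pixels"][y0:y1,x0:x1,::-1],None,fx=s,fy=s,interpolation=cv2.INTER_CUBIC)
E
python3 - <<'E'
from h import *
import pickle
S,T=imaging.grab_frame("scene"),imaging.grab_frame("top"); pickle.dump((S,T),open("f0.pkl","wb"))
cv2.imwrite("pics/c_s.png",crop(S,(70,95,270,245),4)); 
cv2.imwrite("pics/c_s2.png",crop(S,(245,100,485,245),3.3))
cv2.imwrite("pics/c_t.png",crop(T,(90,165,450,330),2.2))
E
```

```text
(no output)
```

View pics/c_s.png

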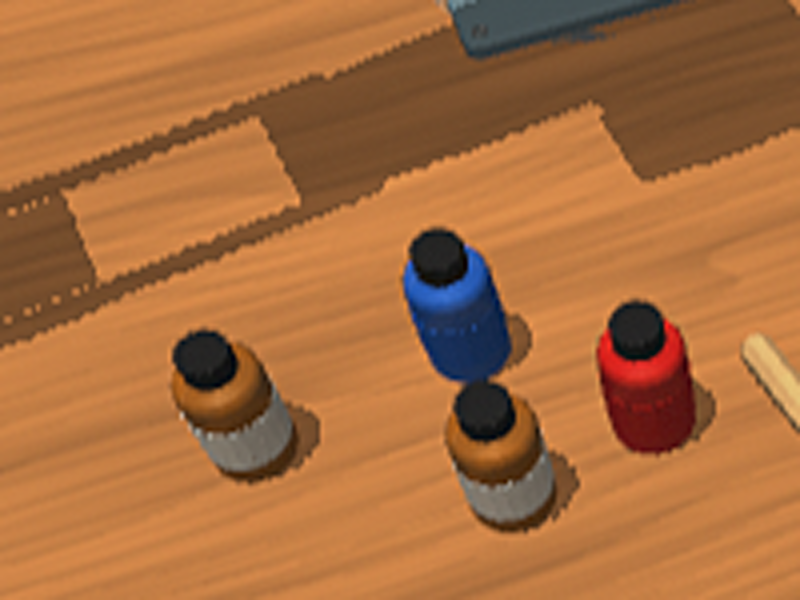

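View pics/c_s2.png

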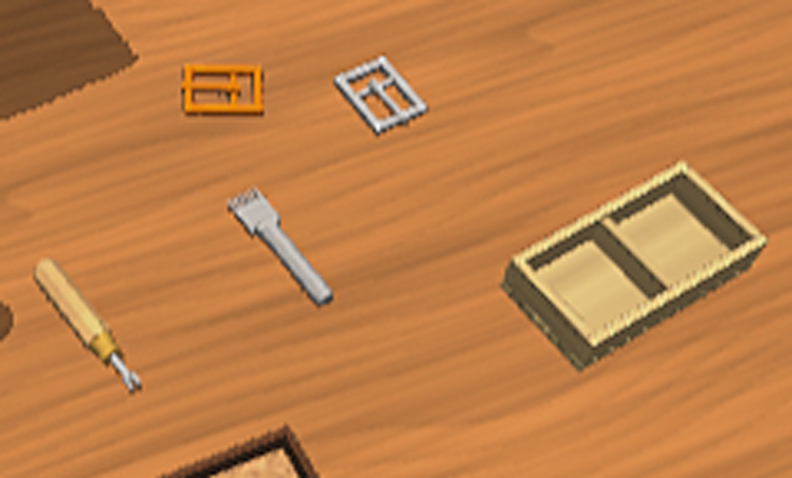

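View pics/c_t.png

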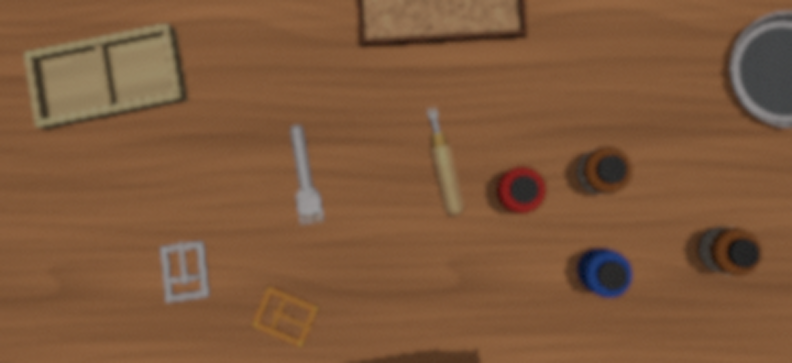

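The crops confirm the choice: amber caps in scene at about (121,181) and (191,195), in top at (427,279) and (368,242). The grey buckle is at scene (360,128), top (174,288).

```bash
cat > m.py <<'E'
from h import *
import pickle
S,T=pickle.load(open("f0.pkl","rb"))
a=lambda p:np.array(p)/4+(69.6,94.6)
b=lambda p:np.array(p)/3.3+(244.65,99.65)
t=lambda p:np.array(p)/2.2+(89.7,164.7)
I=lambda p:np.array(p)
pts={"capA":(a((204,347)),t((742,252))),"capB":(a((486,400)),t((611,170))),
"bk1":(b((335,82)),t((205,241))),"bk1'":(b((335,82)),t((208,297))),
"bkl":(b((335,82)),t((208,297))),"bkt":(b((382,55)),t((166,301))),"bkr":(b((427,107)),t((161,245))),"bkb":(b((378,133)),t((205,241))),
"ironbutt":(b((325,300)),t((296,127))),"ironteeth":(b((243,194)),t((312,220))),
"bevbutt":(b((42,265)),t((456,212))),"bevtip":(b((135,388)),t((433,110))),
"cad_t":(b((683,163)),t((40,128))),"cad_r":(b((766,240)),t((25,53))),"cad_b":(b((590,350)),t((170,25))),"cad_l":(b((507,267)),t((186,98))),
"tray_l":(I((254,262)),I((328,184))),"tray_t":(I((333,231)),I((253,186))),"tray_r":(I((363,285)),I((251,129))),"tray_b":(I((281,319)),I((327,127))),
"dish":(I((112,292)),I((448,196))),"tin":(I((205,361)),I((388,117))),"cup":(I((427,263)),I((200,113)))}
for k,(p,q) in pts.items():
    X,e=tri((S,T),(p,q)); print(k,X.round(4),"err",round(e,4))
E
python3 m.py
```

```text
capA [ 0.3539 -0.2956  0.103 ] err 0.0014
capB [ 0.44   -0.166   0.0992] err 0.0001
bk1 [0.3714 0.2475 0.0766] err 0.0124
bk1' [ 3.102e-01  2.753e-01 -3.000e-04] err 0.0003
bkl [ 3.102e-01  2.753e-01 -3.000e-04] err 0.0003
bkt [0.3073 0.3184 0.0108] err 0.0015
bkr [0.3694 0.325  0.0112] err 0.001
bkb [0.3734 0.279  0.0044] err 0.001
ironbutt [0.4993 0.1733 0.0059] err 0.0009
ironteeth [0.394  0.1554 0.0123] err 0.0003
bevbutt [ 0.3995 -0.0066  0.0138] err 0.0008
bevtip [0.5156 0.0179 0.0061] err 0.0003
cad_t [0.5035 0.4582 0.033 ] err 0.0018
cad_r [0.5871 0.4736 0.0359] err 0.0005
cad_b [0.6166 0.3126 0.0292] err 0.0001
cad_l [0.5337 0.2953 0.027 ] err 0.0008
tray_l [ 0.5917 -0.0877  0.0032] err 0.0012
tray_t [0.59   0.1012 0.01  ] err 0.0009
tray_r [0.7325 0.1014 0.024 ] err 0.0009
tray_b [ 0.7339 -0.085   0.0251] err 0.0042
dish [ 0.5519 -0.3818  0.0172] err 0.0011
tin [ 0.7551 -0.2425  0.023 ] err 0.0006
cup [0.756  0.2171 0.0859] err 0.0009
```

The two-view heights agree with the text: caps about 0.10, caddy rim 0.03, tools about 0.01. Next I write a helper that gives the move deltas and start with bottle A.

```bash
cat > go.py <<'E'
# go.py x y z psi ; ...  -> turn about tool z, then shift in tool axes, in jog units
import sys
from h import *
o=arm.get_obs(); q=o["ee_rot"]; M=R.from_quat([q[1],q[2],q[3],q[0]]).as_matrix(); p=o["position"]
psi=np.arctan2(M[1,0],M[0,0])
print("t",round(o["time_s"],2),"p",p.round(4),"psi",psi.round(3),"tilt",M[:2,2].round(4),"w",round(o["gripper_width"],3),"gf",round(o["grasp_force"],1))
for s in " ".join(sys.argv[1:]).split(";"):
    x,y,z,a=map(float,s.split()); d=np.array([x,y,z])-p
    t=-(a-psi)/(np.pi/4); Rz=np.array([[np.cos(a),np.sin(a)],[np.sin(a),-np.cos(a)]])
    print("turn z",round(t,3),"shift",(Rz.T@d[:2]/.05).round(3),(-d[2]/.05).round(3), "| before turn",((np.array([[np.cos(psi),np.sin(psi)],[np.sin(psi),-np.cos(psi)]])).T@d[:2]/.05).round(3))
    p=np.array([x,y,z]);psi=a
E
python3 go.py "0.354 -0.296 0.17 1.754; .354 -.296 .037 1.754"
```

```text
t 0.2 p [ 0.1797 -0.5195  0.2308] psi 0.333 tilt [-0.0002  0.0012] w 0.998 gf 0.0
turn z -1.81 shift [3.76  4.243] 1.215 | before turn [ 4.756 -3.085]
turn z -0.0 shift [0. 0.] 2.66 | before turn [0. 0.]
```

jog_arm --targets "1 0 0 0 0 0 -0.181;1 0 0 0 0 0 -0.181;1 0 0 0 0 0 -0.181;1 0 0 0 0 0 -0.181;1 0 0 0 0 0 -0.181;1 0 0 0 0 0 -0.181;1 0 0 0 0 0 -0.181;1 0 0 0 0 0 -0.181;1 0 0 0 0 0 -0.181;1 0 0 0 0 0 -0.181" --grip_force 40

```text
time_s: 1.2
position: [0.1797, -0.5196, 0.2311]
ee_rot: [-0.0, 0.637, 0.771, 0.0]
force: [-0.7, 0.2, -0.4]
gripper_width: 0.996
grasp_force: 0.0
```

jog_arm --targets "1 0.2 0.2 0.06 0 0 0;1 0.42 0.48 0.13 0 0 0;1 0.42 0.48 0.13 0 0 0;1 0.42 0.48 0.13 0 0 0;1 0.42 0.48 0.13 0 0 0;1 0.42 0.48 0.13 0 0 0;1 0.42 0.48 0.13 0 0 0;1 0.42 0.48 0.13 0 0 0;1 0.42 0.48 0.13 0 0 0;1 0.2 0.2 0.12 0 0 0"

```text
time_s: 2.2
position: [0.3548, -0.2931, 0.1698]
ee_rot: [-0.0, 0.64, 0.768, 0.001]
force: [0.5, -0.8, 0.7]
gripper_width: 1.0
grasp_force: 0.0
```

```bash
python3 go.py "0.354 -0.296 0.037 1.754"
```

```text
t 2.2 p [ 0.3548 -0.2931  0.1698] psi 1.753 tilt [0.     0.0013] w 1.0 gf 0.0
turn z -0.002 shift [-0.054 -0.026] 2.656 | before turn [-0.054 -0.026]
```

jog_arm --targets "1 -0.05 -0.03 0.2 0 0 0;1 0 0 0.35 0 0 0;1 0 0 0.4 0 0 0;1 0 0 0.4 0 0 0;1 0 0 0.4 0 0 0;1 0 0 0.4 0 0 0;1 0 0 0.3 0 0 0;1 0 0 0.2 0 0 0;1 0 0 0 0 0 0;0.4 0 0 0 0 0 0"

```text
time_s: 3.2
position: [0.3526, -0.2995, 0.0379]
ee_rot: [0.0, 0.64, 0.769, -0.0]
force: [-0.4, -0.0, 0.6]
gripper_width: 0.859
grasp_force: 0.0
```

jog_arm --targets "0.25 0 0 0 0 0 0;0.2 0 0 0 0 0 0;0.15 0 0 0 0 0 0;0 0 0 0 0 0 0;-0.2 0 0 0 0 0 0;-0.2 0 0 0 0 0 0;-0.2 0 0 0 0 0 0;-0.2 0 0 0 0 0 0;-0.2 0 0 0 0 0 0;-0.2 0 0 0 0 0 0"

```text
time_s: 4.2
position: [0.3533, -0.2996, 0.0387]
ee_rot: [0.001, 0.639, 0.769, -0.0]
force: [0.1, 0.5, 5.0]
gripper_width: 0.576
grasp_force: 40.4
```

```bash
python3 go.py "0.354 -0.296 0.18 1.754;.553 .4237 .18 1.754;.553 .4237 .045 1.754"
```

```text
t 4.2 p [ 0.3533 -0.2996  0.0387] psi 1.755 tilt [ 0.001  -0.0016] w 0.576 gf 40.4
turn z 0.001 shift [0.067 0.027] -2.826 | before turn [0.067 0.027]
turn z -0.0 shift [13.428  6.536] -0.0 | before turn [13.428  6.536]
turn z -0.0 shift [0. 0.] 2.7 | before turn [0. 0.]
```

jog_arm --targets "-0.2 0 0 -0.08 0 0 0;-0.2 0 0 -0.2 0 0 0;-0.2 0 0 -0.35 0 0 0;-0.2 0 0 -0.4 0 0 0;-0.2 0 0 -0.4 0 0 0;-0.2 0 0 -0.4 0 0 0;-0.2 0 0 -0.4 0 0 0;-0.2 0 0 -0.35 0 0 0;-0.2 0.1 0.05 -0.2 0 0 0;-0.2 0.3 0.15 -0.1 0 0 0"

```text
time_s: 5.2
position: [0.3592, -0.2783, 0.1832]
ee_rot: [0.001, 0.64, 0.768, -0.0]
force: [0.3, 1.0, -2.0]
gripper_width: 0.575
grasp_force: 41.7
```

jog_arm --targets "-0.2 0.5 0.25 0 0 0 0;-0.2 0.6 0.3 0 0 0 0;-0.2 0.6 0.3 0 0 0 0;-0.2 0.6 0.3 0 0 0 0;-0.2 0.6 0.3 0 0 0 0;-0.2 0.6 0.3 0 0 0 0;-0.2 0.6 0.3 0 0 0 0;-0.2 0.6 0.3 0 0 0 0;-0.2 0.6 0.3 0 0 0 0;-0.2 0.6 0.3 0 0 0 0"

```text
time_s: 6.2
position: [0.4497, 0.0413, 0.1818]
ee_rot: [-0.0, 0.639, 0.769, -0.0]
force: [0.5, -0.3, -1.0]
gripper_width: 0.577
grasp_force: 41.7
```

jog_arm --targets "-0.2 0.6 0.3 0 0 0 0;-0.2 0.6 0.3 0 0 0 0;-0.2 0.6 0.3 0 0 0 0;-0.2 0.6 0.3 0 0 0 0;-0.2 0.6 0.3 0 0 0 0;-0.2 0.6 0.3 0 0 0 0;-0.2 0.6 0.3 0 0 0 0;-0.2 0.5 0.25 0 0 0 0;-0.2 0.35 0.15 0 0 0 0;-0.2 0.2 0.1 0 0 0 0"

```text
time_s: 7.2
position: [0.5293, 0.323, 0.1813]
ee_rot: [-0.0, 0.639, 0.769, -0.0]
force: [0.3, -0.9, -1.0]
gripper_width: 0.573
grasp_force: 41.8
```

```bash
python3 go.py "0.553 .4237 .18 1.754;.553 .4237 .045 1.754"
```

```text
t 7.2 p [0.5293 0.323  0.1813] psi 1.756 tilt [-0.0014 -0.0001] w 0.573 gf 41.8
turn z 0.003 shift [1.893 0.833] 0.026 | before turn [1.892 0.837]
turn z -0.0 shift [0. 0.] 2.7 | before turn [0. 0.]
```

jog_arm --targets "-0.2 0.3 0.13 0 0 0 0;-0.2 0.4 0.18 0 0 0 0;-0.2 0.4 0.18 0 0 0 0;-0.2 0.4 0.18 0 0 0 0;-0.2 0.25 0.1 0 0 0 0;-0.2 0.13 0.06 0 0 0 0;-0.2 0 0 0 0 0 0;-0.2 0 0 0 0 0 0;-0.2 0 0 0 0 0 0;-0.2 0 0 0 0 0 0"

```text
time_s: 8.2
position: [0.5538, 0.4205, 0.182]
ee_rot: [0.0, 0.64, 0.769, -0.0]
force: [0.2, 0.3, -1.9]
gripper_width: 0.576
grasp_force: 41.8
```

```bash
python3 go.py "0.553 .4237 .047 1.754"; python3 - <<'E'
from h import *
S,T=imaging.grab_frame("scene"),imaging.grab_frame("top")
cv2.imwrite("pics/p1.png",np.hstack([crop(S,(380,60,500,220),3.3),crop(T,(70,120,190,280),3.3)]))
E
```

```text
t 8.2 p [0.5538 0.4205 0.182 ] psi 1.754 tilt [ 0.     -0.0002] w 0.576 gf 41.8
turn z -0.001 shift [ 0.065 -0.003] 2.701 | before turn [ 0.065 -0.003]
```

View pics/p1.png

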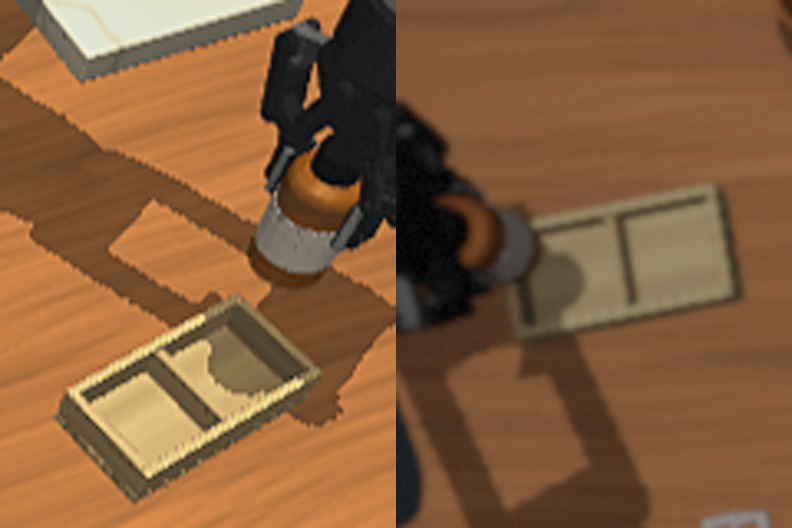

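The bottle hangs upright over the far cell. Its base is at crop (290,270), and its shadow falls in the cell. Next I lower it.

jog_arm --targets "-0.2 0.06 0 0.15 0 0 0;-0.2 0 0 0.3 0 0 0;-0.2 0 0 0.35 0 0 0;-0.2 0 0 0.35 0 0 0;-0.2 0 0 0.35 0 0 0;-0.2 0 0 0.35 0 0 0;-0.2 0 0 0.3 0 0 0;-0.2 0 0 0.2 0 0 0;-0.2 0 0 0.15 0 0 0;-0.2 0 0 0.1 0 0 0"

```text
time_s: 9.3
position: [0.5532, 0.4242, 0.0513]
ee_rot: [-0.0, 0.639, 0.769, -0.0]
force: [-0.3, 0.1, -1.1]
gripper_width: 0.576
grasp_force: 41.8
```

jog_arm --targets "-0.2 0 0 0.06 0 0 0;-0.2 0 0 0.03 0 0 0;-0.2 0 0 0.03 0 0 0;-0.2 0 0 0 0 0 0;-0.2 0 0 0 0 0 0;-0.2 0 0 0 0 0 0;-0.2 0 0 0 0 0 0;-0.2 0 0 0 0 0 0;-0.2 0 0 0 0 0 0;-0.2 0 0 0 0 0 0"

```text
time_s: 10.3
position: [0.5532, 0.4242, 0.0458]
ee_rot: [-0.0, 0.639, 0.769, 0.0]
force: [0.3, -0.1, -2.6]
gripper_width: 0.574
grasp_force: 41.8
```

jog_arm --targets "-0.2 0 0 0.02 0 0 0;-0.2 0 0 0.02 0 0 0;-0.2 0 0 0 0 0 0;0.2 0 0 0 0 0 0;0.25 0 0 0 0 0 0;0.3 0 0 0 0 0 0;0.4 0 0 0 0 0 0;0.5 0 0 0 0 0 0;0.6 0 0 0 0 0 0;0.6 0 0 0 0 0 0"

```text
time_s: 11.3
position: [0.5532, 0.4242, 0.0437]
ee_rot: [-0.0, 0.639, 0.769, -0.0]
force: [0.3, -0.2, 0.8]
gripper_width: 0.799
grasp_force: 0.0
```

jog_arm --targets "0.6 0 0 -0.2 0 0 0;0.6 0 0 -0.4 0 0 0;0.6 0 0 -0.5 0 0 0;0.6 0 0 -0.5 0 0 0;0.6 0 0 -0.5 0 0 0;0.6 0 0 -0.5 0 0 0;0.6 0 0 -0.5 0 0 0;0.6 -0.3 -0.15 -0.2 0 0 0;0.6 -0.5 -0.25 0 0 0 0;0.6 -0.6 -0.3 0 0 0 0"

```text
time_s: 12.3
position: [0.5316, 0.3491, 0.2103]
ee_rot: [0.001, 0.639, 0.769, 0.001]
force: [0.1, 0.0, 0.7]
gripper_width: 0.801
grasp_force: 0.0
```

```bash
python3 go.py "0.440 -.166 .21 1.754;.44 -.166 .037 1.754"; python3 - <<'E'
from h import *
S,T=imaging.grab_frame("scene"),imaging.grab_frame("top")
cv2.imwrite("pics/p2.png",np.hstack([crop(S,(380,60,500,220),3.3),crop(T,(70,120,190,280),3.3)]))
E
```

```text
t 12.3 p [0.5316 0.3491 0.2103] psi 1.756 tilt [0.0023 0.0011] w 0.801 gf 0.0
turn z 0.002 shift [-9.796 -3.678] 0.005 | before turn [-9.789 -3.695]
turn z -0.0 shift [0. 0.] 3.46 | before turn [0. 0.]
```

View pics/p2.png

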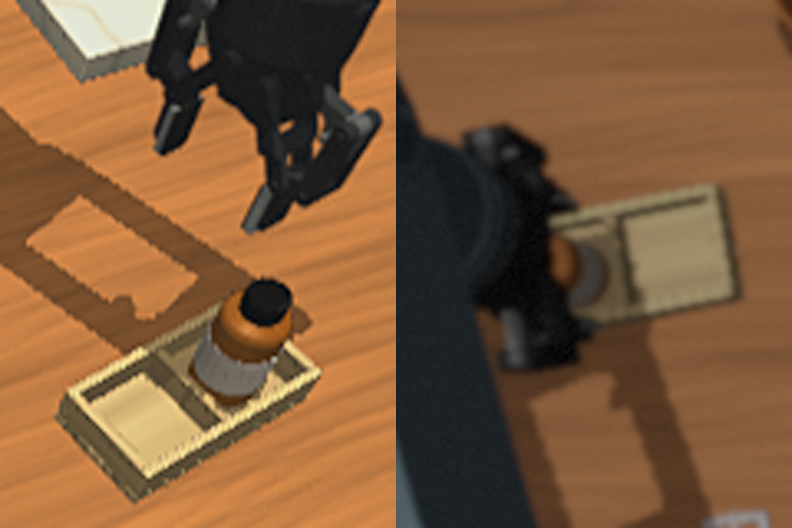

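Bottle A stands upright in the far cell (crop (240,360)). Next is bottle B.

jog_arm --targets "0.6 -0.3 -0.1 0 0 0 0;0.6 -0.6 -0.23 0 0 0 0;0.6 -0.7 -0.26 0 0 0 0;0.6 -0.7 -0.26 0 0 0 0;0.6 -0.7 -0.26 0 0 0 0;0.6 -0.7 -0.26 0 0 0 0;0.6 -0.7 -0.26 0 0 0 0;0.6 -0.7 -0.26 0 0 0 0;0.6 -0.7 -0.26 0 0 0 0;0.6 -0.7 -0.26 0 0 0 0"

```text
time_s: 13.4
position: [0.4723, 0.006, 0.2094]
ee_rot: [0.001, 0.639, 0.769, 0.0]
force: [0.7, -0.4, -0.0]
gripper_width: 0.803
grasp_force: 0.0
```

jog_arm --targets "0.8 -0.7 -0.26 0 0 0 0;0.8 -0.7 -0.26 0 0 0 0;0.8 -0.7 -0.26 0 0 0 0;0.8 -0.6 -0.23 0 0 0 0;0.8 -0.4 -0.15 0 0 0 0;0.8 -0.19 -0.12 0 0 0 0;0.8 0 0 0 0 0 0;0.8 0 0 0 0 0 0;0.8 0 0 0 0 0 0;0.8 0 0 0 0 0 0"

```text
time_s: 14.4
position: [0.4397, -0.1649, 0.2089]
ee_rot: [-0.0, 0.639, 0.769, 0.0]
force: [-0.3, 0.5, 0.2]
gripper_width: 0.893
grasp_force: 0.0
```

```bash
python3 go.py "0.440 -.166 .037 1.754"
```

```text
t 14.4 p [ 0.4397 -0.1649  0.2089] psi 1.756 tilt [0.0001 0.0002] w 0.893 gf 0.0
turn z 0.003 shift [-0.022  0.002] 3.438 | before turn [-0.022  0.002]
```

jog_arm --targets "0.8 -0.02 0 0.25 0 0 0;0.8 0 0 0.4 0 0 0;0.8 0 0 0.45 0 0 0;0.8 0 0 0.45 0 0 0;0.8 0 0 0.45 0 0 0;0.8 0 0 0.45 0 0 0;0.8 0 0 0.4 0 0 0;0.8 0 0 0.3 0 0 0;0.8 0 0 0.2 0 0 0;0.8 0 0 0.09 0 0 0"

```text
time_s: 15.4
position: [0.4395, -0.1662, 0.0361]
ee_rot: [-0.001, 0.639, 0.769, -0.0]
force: [0.2, -0.4, 0.7]
gripper_width: 0.898
grasp_force: 0.0
```

jog_arm --targets "0.4 0 0 0 0 0 0;0.25 0 0 0 0 0 0;0.2 0 0 0 0 0 0;0.15 0 0 0 0 0 0;0 0 0 0 0 0 0;-0.2 0 0 0 0 0 0;-0.2 0 0 0 0 0 0;-0.2 0 0 0 0 0 0;-0.2 0 0 0 0 0 0;-0.2 0 0 0 0 0 0"

```text
time_s: 16.4
position: [0.4405, -0.1674, 0.0378]
ee_rot: [0.001, 0.639, 0.769, 0.0]
force: [0.4, 0.5, 6.1]
gripper_width: 0.572
grasp_force: 40.4
```

```bash
python3 go.py "0.44 -0.166 0.18 1.754;.5674 .3461 .18 1.754"
```

```text
t 16.4 p [ 0.4405 -0.1674  0.0378] psi 1.754 tilt [ 0.0021 -0.0012] w 0.572 gf 40.4
turn z 0.0 shift [ 0.03  -0.005] -2.843 | before turn [ 0.03  -0.005]
turn z -0.0 shift [9.606 4.371] -0.0 | before turn [9.606 4.371]
```

jog_arm --targets "-0.2 0 0 -0.08 0 0 0;-0.2 0 0 -0.2 0 0 0;-0.2 0 0 -0.35 0 0 0;-0.2 0 0 -0.4 0 0 0;-0.2 0 0 -0.4 0 0 0;-0.2 0 0 -0.4 0 0 0;-0.2 0 0 -0.4 0 0 0;-0.2 0 0 -0.35 0 0 0;-0.2 0.1 0.05 -0.2 0 0 0;-0.2 0.3 0.13 -0.1 0 0 0"

```text
time_s: 17.4
position: [0.4452, -0.1463, 0.1822]
ee_rot: [0.001, 0.64, 0.768, -0.0]
force: [0.2, -0.4, -2.5]
gripper_width: 0.579
grasp_force: 41.7
```

jog_arm --targets "-0.2 0.5 0.23 0 0 0 0;-0.2 0.6 0.28 0 0 0 0;-0.2 0.6 0.28 0 0 0 0;-0.2 0.6 0.28 0 0 0 0;-0.2 0.6 0.28 0 0 0 0;-0.2 0.6 0.28 0 0 0 0;-0.2 0.6 0.28 0 0 0 0;-0.2 0.6 0.28 0 0 0 0;-0.2 0.6 0.28 0 0 0 0;-0.2 0.6 0.28 0 0 0 0"

```text
time_s: 18.4
position: [0.5257, 0.1712, 0.1806]
ee_rot: [-0.0, 0.639, 0.769, -0.0]
force: [0.1, -1.1, -1.8]
gripper_width: 0.576
grasp_force: 41.7
```

jog_arm --targets "-0.2 0.6 0.28 0 0 0 0;-0.2 0.6 0.27 0 0 0 0;-0.2 0.6 0.27 0 0 0 0;-0.2 0.6 0.27 0 0 0 0;-0.2 0.5 0.2 0 0 0 0;-0.2 0.35 0.15 0 0 0 0;-0.2 0.2 0.1 0 0 0 0;-0.2 0 0 0 0 0 0;-0.2 0 0 0 0 0 0;-0.2 0 0 0 0 0 0"

```text
time_s: 19.4
position: [0.5702, 0.3521, 0.1808]
ee_rot: [0.0, 0.64, 0.769, -0.0]
force: [-1.2, -0.4, -1.6]
gripper_width: 0.576
grasp_force: 41.8
```

```bash
python3 go.py ".5674 .3461 .047 1.754"
```

```text
t 19.4 p [0.5702 0.3521 0.1808] psi 1.753 tilt [-0.0005 -0.0006] w 0.576 gf 41.8
turn z -0.001 shift [-0.107 -0.078] 2.676 | before turn [-0.107 -0.077]
```

jog_arm --targets "-0.2 -0.11 -0.08 0.15 0 0 0;-0.2 0 0 0.3 0 0 0;-0.2 0 0 0.35 0 0 0;-0.2 0 0 0.35 0 0 0;-0.2 0 0 0.35 0 0 0;-0.2 0 0 0.35 0 0 0;-0.2 0 0 0.3 0 0 0;-0.2 0 0 0.2 0 0 0;-0.2 0 0 0.15 0 0 0;-0.2 0 0 0.1 0 0 0"

```text
time_s: 20.4
position: [0.5675, 0.3468, 0.0504]
ee_rot: [-0.0, 0.639, 0.769, -0.0]
force: [-0.5, -0.2, -1.4]
gripper_width: 0.579
grasp_force: 41.8
```

jog_arm --targets "-0.2 0 0 0.05 0 0 0;-0.2 0 0 0.04 0 0 0;-0.2 0 0 0.03 0 0 0;-0.2 0 0 0.02 0 0 0;-0.2 0 0 0.02 0 0 0;-0.2 0 0 0 0 0 0;-0.2 0 0 0 0 0 0;-0.2 0 0 0 0 0 0;-0.2 0 0 0 0 0 0;-0.2 0 0 0 0 0 0"

```text
time_s: 21.4
position: [0.5678, 0.3473, 0.0449]
ee_rot: [0.0, 0.639, 0.769, 0.001]
force: [-2.5, -0.4, 8.3]
gripper_width: 0.575
grasp_force: 42.7
```

Contact at 8 N. I release and rise, then go to the buckle.

jog_arm --targets "0.2 0 0 0 0 0 0;0.25 0 0 0 0 0 0;0.3 0 0 0 0 0 0;0.4 0 0 0 0 0 0;0.5 0 0 0 0 0 0;0.6 0 0 0 0 0 0;0.6 0 0 0 0 0 0;0.6 0 0 -0.2 0 0 0;0.6 0 0 -0.4 0 0 0;0.6 0 0 -0.5 0 0 0"

```text
time_s: 22.4
position: [0.5668, 0.3467, 0.0979]
ee_rot: [-0.001, 0.639, 0.769, -0.001]
force: [0.4, -0.2, 0.2]
gripper_width: 0.796
grasp_force: 0.0
```

jog_arm --targets "0.6 0 0 -0.5 0 0 0;0.6 0 0 -0.5 0 0 0;0.6 0 0 -0.5 0 0 0;0.6 0 0 -0.3 0 0 0.1;0.6 0 0 0 0 0 0.19;0.6 0 0 0 0 0 0.19;0.6 0 0 0 0 0 0.19;0.6 0 0 0 0 0 0.19;0.6 0 0 0 0 0 0.19;0.6 0 0 0 0 0 0.19"

```text
time_s: 23.4
position: [0.5675, 0.3471, 0.1888]
ee_rot: [-0.0, 0.926, 0.378, 0.0]
force: [-0.3, 0.3, 0.3]
gripper_width: 0.798
grasp_force: 0.0
```

```bash
python3 go.py "0.34 .2995 .12 .08;.34 .2995 .002 .08"
```

```text
t 23.4 p [0.5675 0.3471 0.1888] psi 0.774 tilt [0.0007 0.0003] w 0.798 gf 0.0
turn z 0.884 shift [-4.612  0.585] 1.375 | before turn [-3.918 -2.502]
turn z -0.0 shift [0. 0.] 2.36 | before turn [0. 0.]
```

jog_arm --targets "0.6 0 0 0 0 0 0.19;0.6 0 0 0 0 0 0.19;0.6 0 0 0 0 0 0.19;0.6 0 0 0 0 0 0.19;0.6 0 0 0 0 0 0.12;0.6 -0.2 0 0 0 0 0;0.6 -0.4 0.05 0 0 0 0;0.6 -0.6 0.08 0 0 0 0;0.6 -0.7 0.09 0 0 0 0;0.6 -0.7 0.09 0 0 0 0"

```text
time_s: 24.4
position: [0.4375, 0.3196, 0.1881]
ee_rot: [-0.0, 0.999, 0.046, 0.0]
force: [-0.5, 0.3, 0.4]
gripper_width: 0.796
grasp_force: 0.0
```

jog_arm --targets "0.6 -0.7 0.09 0.2 0 0 0;0.6 -0.6 0.09 0.3 0 0 0;0.6 -0.4 0.05 0.3 0 0 0;0.6 -0.2 0.04 0.3 0 0 0;0.6 -0.1 0 0.2 0 0 0;0.6 0 0 0 0 0 0;0.6 0 0 0 0 0 0;0.6 0 0 0 0 0 0;0.6 0 0 0 0 0 0;0.6 0 0 0 0 0 0"

```text
time_s: 25.4
position: [0.3416, 0.2978, 0.1232]
ee_rot: [-0.0, 0.999, 0.045, 0.0]
force: [0.2, -0.2, -1.3]
gripper_width: 0.801
grasp_force: 0.0
```

```bash
python3 go.py "0.34 .2995 .002 .08"; python3 - <<'E'
from h import *
S,T=imaging.grab_frame("scene"),imaging.grab_frame("top")
cv2.imwrite("pics/p3.png",np.hstack([crop(S,(300,60,480,220),2.4),crop(T,(100,165,250,325),2.4)]))
E
```

```text
t 25.4 p [0.3416 0.2978 0.1232] psi 0.089 tilt [0.0008 0.0004] w 0.801 gf 0.0
turn z 0.012 shift [-0.03  -0.036] 2.423 | before turn [-0.029 -0.037]
```

View pics/p3.png

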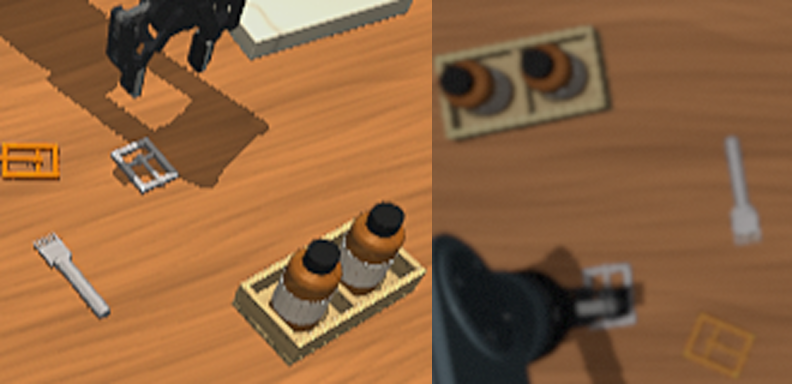

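Both bottles stand in the caddy, and the grey buckle is under the gripper. Next I go down to grip it.

jog_arm --targets "0.6 -0.03 -0.04 0.2 0 0 0.01;0.6 0 0 0.35 0 0 0;0.6 0 0 0.4 0 0 0;0.6 0 0 0.4 0 0 0;0.6 0 0 0.4 0 0 0;0.6 0 0 0.3 0 0 0;0.6 0 0 0.2 0 0 0;0.6 0 0 0.1 0 0 0;0.6 0 0 0.07 0 0 0;0.6 0 0 0 0 0 0"

```text
time_s: 26.5
position: [0.3394, 0.2995, 0.0017]
ee_rot: [-0.0, 0.999, 0.041, -0.0]
force: [0.4, -0.3, -1.1]
gripper_width: 0.801
grasp_force: 0.0
```

jog_arm --targets "0.4 0 0 0 0 0 0;0.3 0 0 0 0 0 0;0.2 0 0 0 0 0 0;0.15 0 0 0 0 0 0;0.1 0 0 0 0 0 0;0 0 0 0 0 0 0;-0.2 0 0 0 0 0 0;-0.2 0 0 0 0 0 0;-0.2 0 0 0 0 0 0;-0.2 0 0 0 0 0 0"

```text
time_s: 27.5
position: [0.3396, 0.2995, 0.0026]
ee_rot: [-0.0, 0.999, 0.041, 0.0]
force: [-1.7, -1.2, 8.0]
gripper_width: 0.541
grasp_force: 39.5
```

jog_arm --targets "-0.2 0 0 -0.1 0 0 0;-0.2 0 0 -0.2 0 0 0;-0.2 0 0 -0.3 0 0 0;-0.2 0 0 -0.4 0 0 0;-0.2 0 0 -0.5 0 0 0;-0.2 0 0 -0.6 0 0 0;-0.2 0 0 -0.6 0 0 0;-0.2 0 0 -0.5 0 0 0;-0.2 0 0 -0.3 0 0 0;-0.2 0 0 -0.1 0 0 0"

```text
time_s: 28.5
position: [0.3401, 0.2999, 0.1842]
ee_rot: [-0.001, 0.999, 0.041, 0.002]
force: [0.6, 0.5, -1.3]
gripper_width: 0.537
grasp_force: 41.0
```

```bash
python3 go.py "0.552 -.382 .19 .08; .552 -.382 .01 .08"
```

```text
t 28.5 p [0.3401 0.2999 0.1842] psi 0.082 tilt [0.0035 0.0019] w 0.537 gf 41.0
turn z 0.002 shift [ 3.134 13.934] -0.117 | before turn [ 3.113 13.939]
turn z -0.0 shift [0. 0.] 3.6 | before turn [0. 0.]
```

jog_arm --targets "-0.2 0.05 0.2 0 0 0 0;-0.2 0.1 0.4 0 0 0 0;-0.2 0.15 0.6 0 0 0 0;-0.2 0.18 0.8 0 0 0 0;-0.2 0.18 0.8 0 0 0 0;-0.2 0.18 0.8 0 0 0 0;-0.2 0.18 0.8 0 0 0 0;-0.2 0.18 0.8 0 0 0 0;-0.2 0.18 0.8 0 0 0 0;-0.2 0.18 0.8 0 0 0 0"

```text
time_s: 29.5
position: [0.4437, -0.0351, 0.1806]
ee_rot: [-0.0, 0.999, 0.04, -0.001]
force: [0.5, 0.3, -1.0]
gripper_width: 0.539
grasp_force: 41.0
```

jog_arm --targets "-0.2 0.18 0.8 0 0 0 0;-0.2 0.18 0.8 0 0 0 0;-0.2 0.18 0.8 0 0 0 0;-0.2 0.18 0.8 0 0 0 0;-0.2 0.18 0.8 0 0 0 0;-0.2 0.18 0.8 0 0 0 0;-0.2 0.18 0.8 0 0 0 0;-0.2 0.15 0.7 0 0 0 0;-0.2 0.1 0.5 0 0 0 0;-0.2 0.05 0.3 0 0 0 0"

```text
time_s: 30.5
position: [0.5501, -0.383, 0.1792]
ee_rot: [-0.001, 0.999, 0.04, -0.001]
force: [-0.1, -0.1, -1.5]
gripper_width: 0.542
grasp_force: 41.1
```

```bash
python3 go.py "0.552 -.382 .008 .08"; python3 - <<'E'
from h import *
S,T=imaging.grab_frame("scene"),imaging.grab_frame("top")
cv2.imwrite("pics/p4.png",np.hstack([crop(S,(60,200,220,360),2.4),crop(T,(360,120,520,280),2.4)]))
E
```

```text
t 30.5 p [ 0.5501 -0.383   0.1792] psi 0.08 tilt [-0.0027  0.0018] w 0.542 gf 41.1
turn z -0.0 shift [ 0.04  -0.017] 3.425 | before turn [ 0.04  -0.017]
```

View pics/p4.png

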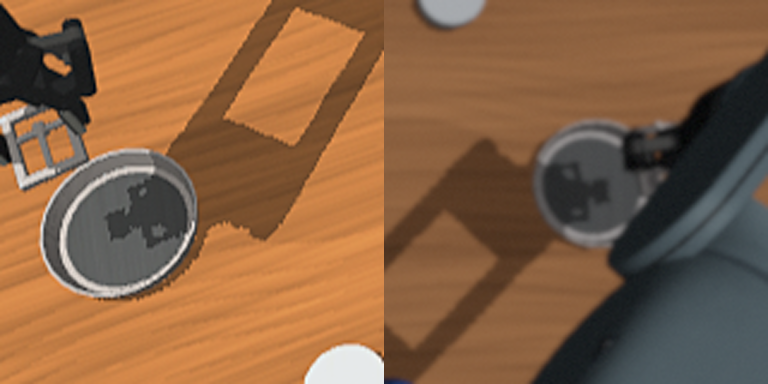

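The buckle is held level (crop (45,150)) above the dish. Next I lower it.

jog_arm --targets "-0.2 0.04 -0.02 0.2 0 0 0;-0.2 0 0 0.4 0 0 0;-0.2 0 0 0.5 0 0 0;-0.2 0 0 0.5 0 0 0;-0.2 0 0 0.5 0 0 0;-0.2 0 0 0.4 0 0 0;-0.2 0 0 0.4 0 0 0;-0.2 0 0 0.25 0 0 0;-0.2 0 0 0.15 0 0 0;-0.2 0 0 0.05 0 0 0"

```text
time_s: 31.6
position: [0.5529, -0.3784, 0.0135]
ee_rot: [-0.001, 0.999, 0.041, -0.001]
force: [-0.0, 0.1, -0.9]
gripper_width: 0.54
grasp_force: 41.1
```

jog_arm --targets "-0.2 0 0 0.05 0 0 0;-0.2 0 0 0.03 0 0 0;-0.2 0 0 0.02 0 0 0;-0.2 0 0 0 0 0 0;0.15 0 0 0 0 0 0;0.2 0 0 0 0 0 0;0.25 0 0 0 0 0 0;0.3 0 0 0 0 0 0;0.35 0 0 0 0 0 0;0.35 0 0 0 0 0 0"

```text
time_s: 32.6
position: [0.5533, -0.3793, 0.0093]
ee_rot: [0.0, 0.999, 0.041, -0.0]
force: [1.0, -0.8, 0.6]
gripper_width: 0.673
grasp_force: 0.0
```

jog_arm --targets "0.35 0 0 -0.1 0 0 0;0.35 0 0 -0.3 0 0 0;0.35 0 0 -0.5 0 0 0;0.35 0 0 -0.6 0 0 0;0.35 0 0 -0.6 0 0 0;0.35 0 0 -0.6 0 0 0;0.35 0 0 -0.5 0 0 0;0.35 0 0 -0.3 0 0 0;0.35 0 -0.2 -0.1 0 0 -0.08;0.35 -0.1 -0.4 0 0 0 -0.08"

```text
time_s: 33.6
position: [0.5456, -0.3518, 0.1923]
ee_rot: [0.002, 0.995, 0.104, 0.002]
force: [-0.6, 0.4, -0.8]
gripper_width: 0.673
grasp_force: 0.0
```

```bash
python3 go.py "0.4543 .005 .18 .208; .4543 .005 .003 .208"
```

```text
t 33.6 p [ 0.5456 -0.3518  0.1923] psi 0.209 tilt [ 0.0039 -0.0037] w 0.673 gf 0.0
turn z 0.001 shift [-0.313 -7.359] 0.247 | before turn [-0.309 -7.359]
turn z -0.0 shift [0. 0.] 3.54 | before turn [0. 0.]
```

jog_arm --targets "0.1 -0.01 -0.4 0 0 0 0;0.1 -0.04 -0.7 0 0 0 0;0.1 -0.04 -0.8 0 0 0 0;0.1 -0.04 -0.8 0.03 0 0 0;0.1 -0.04 -0.8 0.03 0 0 0;0.1 -0.04 -0.8 0.03 0 0 0;0.1 -0.04 -0.8 0.03 0 0 0;0.1 -0.03 -0.8 0.03 0 0 0;0.1 -0.03 -0.7 0.05 0 0 0;0.1 -0.02 -0.4 0.05 0 0 0"

```text
time_s: 34.6
position: [0.4557, -0.0089, 0.1782]
ee_rot: [0.0, 0.995, 0.104, 0.001]
force: [-0.0, -1.2, -0.4]
gripper_width: 0.548
grasp_force: 0.0
```

```bash
python3 go.py "0.4543 .005 .003 .208"; cat >> m.py <<'E'
print("red",at(T,t((525,188)),.1),tri((S,T),(a((636,324)),t((525,188)))))
for k,z in(("bevbutt",.01),("bevtip",.008),("ironbutt",.01),("ironteeth",.008)): print(k,at(T,pts[k][1],z).round(4),at(S,pts[k][0],z).round(4))
E
python3 m.py|tail -6
```

```text
t 34.6 p [ 0.4557 -0.0089  0.1782] psi 0.209 tilt [0.0017 0.0001] w 0.548 gf 0.0
turn z 0.001 shift [ 0.03  -0.277] 3.504 | before turn [ 0.031 -0.277]
cup [0.756  0.2171 0.0859] err 0.0009
red [ 0.42344015 -0.07679773  0.1       ] (array([ 0.42334152, -0.07722023,  0.09960105]), np.float64(0.000403917237128522))
bevbutt [ 0.3997 -0.0058  0.01  ] [ 0.3967 -0.0066  0.01  ]
bevtip [0.5154 0.0176 0.008 ] [0.5167 0.0177 0.008 ]
ironbutt [0.4993 0.1735 0.01  ] [0.5014 0.1708 0.01  ]
ironteeth [0.3941 0.1563 0.008 ] [0.391  0.1567 0.008 ]
```

jog_arm --targets "0.1 0 -0.1 0 0 0 0;0.1 0.02 -0.15 0 0 0 0.01;0.1 0 -0.04 0.2 0 0 0;0.1 0 0 0.4 0 0 0;0.1 0 0 0.5 0 0 0;0.1 0 0 0.6 0 0 0;0.1 0 0 0.5 0 0 0;0.1 0 0 0.4 0 0 0;0.1 0 0 0.3 0 0 0;0.1 0 0 0.2 0 0 0"

```text
time_s: 35.6
position: [0.454, 0.0025, 0.0201]
ee_rot: [-0.0, 0.995, 0.099, -0.001]
force: [-0.2, -0.4, 0.4]
gripper_width: 0.554
grasp_force: 0.0
```

```bash
python3 go.py "0.4555 .0055 .003 .2"; python3 - <<'E'
from h import *
S,T=imaging.grab_frame("scene"),imaging.grab_frame("top")
cv2.imwrite("pics/p5.png",np.hstack([crop(S,(200,120,360,280),2.4),crop(T,(220,170,380,330),2.4)]))
E
```

```text
t 35.6 p [0.454  0.0025 0.0201] psi 0.198 tilt [-0.002   0.0003] w 0.554 gf 0.0
turn z -0.003 shift [ 0.041 -0.054] 0.342 | before turn [ 0.041 -0.054]
```

View pics/p5.png

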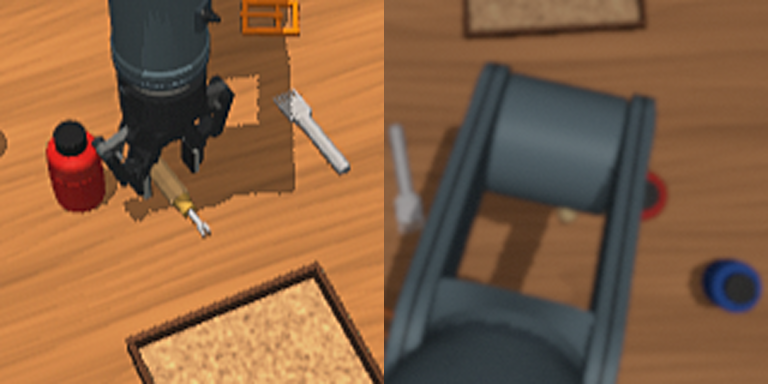

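The beveler handle lies between the fingers (crop (165,180)) and the red bottle is clear. Next I lower and close.

jog_arm --targets "0.1 0.04 -0.05 0.12 0 0 0;0.1 0 0 0.12 0 0 0;0.1 0 0 0.08 0 0 0;0.1 0 0 0 0 0 0;-0.2 0 0 0 0 0 0;-0.4 0 0 0 0 0 0;-0.6 0 0 0 0 0 0;-0.8 0 0 0 0 0 0;-0.8 0 0 0 0 0 0;-0.8 0 0 0 0 0 0"

```text
time_s: 36.7
position: [0.4562, 0.006, 0.0062]
ee_rot: [0.0, 0.995, 0.099, 0.0]
force: [-0.8, -0.4, 5.7]
gripper_width: 0.218
grasp_force: 39.5
```

jog_arm --targets "-0.8 0 0 0 0 0 0;-0.8 0 0 -0.1 0 0 0;-0.8 0 0 -0.2 0 0 0;-0.8 0 0 -0.4 0 0 0;-0.8 0 0 -0.5 0 0 0;-0.8 0 0 -0.5 0 0 0;-0.8 0 0 -0.5 0 0 0;-0.8 0 0 -0.4 0 0 0;-0.8 0 0 -0.2 0 0 0;-0.8 0 0 -0.1 0 0 0"

```text
time_s: 37.7
position: [0.4563, 0.006, 0.152]
ee_rot: [0.0, 0.995, 0.099, 0.001]
force: [-0.2, 0.4, -1.6]
gripper_width: 0.218
grasp_force: 39.2
```

```bash
python3 go.py "0.632 .012 .15 1.579; .632 .012 .011 1.579"
```

```text
t 37.7 p [0.4563 0.006  0.152 ] psi 0.199 tilt [ 0.0018 -0.0004] w 0.218 gf 39.2
turn z -1.757 shift [0.091 3.514] 0.039 | before turn [3.468 0.578]
turn z -0.0 shift [0. 0.] 2.78 | before turn [0. 0.]
```

jog_arm --targets "-0.8 0 0 0 0 0 -0.1;-0.8 0 0 0 0 0 -0.19;-0.8 0 0 0 0 0 -0.19;-0.8 0 0 0 0 0 -0.19;-0.8 0 0 0 0 0 -0.19;-0.8 0 0 0 0 0 -0.19;-0.8 0 0 0 0 0 -0.19;-0.8 0 0 0 0 0 -0.19;-0.8 0 0 0 0 0 -0.19;-0.8 0 0 0 0 0 -0.137"

```text
time_s: 38.7
position: [0.4552, 0.0062, 0.1498]
ee_rot: [-0.001, 0.702, 0.712, -0.001]
force: [-0.2, 0.2, 0.0]
gripper_width: 0.223
grasp_force: 39.2
```

jog_arm --targets "-0.8 0.01 0.2 0 0 0 0;-0.8 0.01 0.4 0 0 0 0;-0.8 0.01 0.6 0 0 0 0;-0.8 0.01 0.7 0 0 0 0;-0.8 0.01 0.6 0 0 0 0;-0.8 0.01 0.5 0 0 0 0;-0.8 0.01 0.3 0 0 0 0;-0.8 0.01 0.2 0 0 0 0;-0.8 0 0 0 0 0 0;-0.8 0 0 0 0 0 0"

```text
time_s: 39.7
position: [0.6303, 0.0117, 0.1502]
ee_rot: [-0.001, 0.704, 0.71, -0.0]
force: [-0.3, -0.4, -0.8]
gripper_width: 0.219
grasp_force: 39.2
```

```bash
python3 go.py "0.632 .012 .0115 1.579"
```

```text
t 39.7 p [0.6303 0.0117 0.1502] psi 1.578 tilt [-0.0016  0.0002] w 0.219 gf 39.2
turn z -0.001 shift [0.006 0.034] 2.774 | before turn [0.006 0.034]
```

jog_arm --targets "-0.8 0 0.07 0.2 0 0 0;-0.8 0 0 0.35 0 0 0;-0.8 0 0 0.4 0 0 0;-0.8 0 0 0.45 0 0 0;-0.8 0 0 0.45 0 0 0;-0.8 0 0 0.35 0 0 0;-0.8 0 0 0.25 0 0 0;-0.8 0 0 0.15 0 0 0;-0.8 0 0 0.06 0 0 0;-0.8 0 0 0.05 0 0 0"

```text
time_s: 40.7
position: [0.6349, 0.0115, 0.0157]
ee_rot: [0.0, 0.704, 0.71, 0.0]
force: [0.2, 0.2, -0.6]
gripper_width: 0.217
grasp_force: 39.2
```

jog_arm --targets "-0.8 0 0 0.03 0 0 0;-0.8 0 0 0.03 0 0 0;-0.8 0 0 0 0 0 0;-0.8 0 0 0 0 0 0;-0.5 0 0 0 0 0 0;-0.4 0 0 0 0 0 0;-0.3 0 0 0 0 0 0;-0.2 0 0 0 0 0 0;-0.2 0 0 0 0 0 0;-0.2 0 0 0 0 0 0"

```text
time_s: 41.7
position: [0.6344, 0.0116, 0.0123]
ee_rot: [-0.0, 0.704, 0.71, 0.0]
force: [-0.4, 0.1, -0.3]
gripper_width: 0.405
grasp_force: 0.0
```

jog_arm --targets "-0.2 0 0 -0.1 0 0 0;-0.2 0 0 -0.3 0 0 0;-0.2 0 0 -0.5 0 0 0;-0.2 0 0 -0.6 0 0 0;-0.2 0 0 -0.6 0 0 0;-0.2 0 0 -0.5 0 0 0;-0.2 0 0 -0.3 0 0 0;-0.2 0 0 -0.1 0 0 0.1;-0.2 0 0 0 0 0 0.19;-0.2 0 0 0 0 0 0.19"

```text
time_s: 42.7
position: [0.6348, 0.0115, 0.1644]
ee_rot: [0.001, 0.826, 0.563, 0.001]
force: [-0.9, 0.1, -0.0]
gripper_width: 0.4
grasp_force: 0.0
```

jog_arm --targets "0 0 0 0 0 0 0.19;0 0 0 0 0 0 0.19;0 0 0 0 0 0 0.19;0 0 0 0 0 0 0.19;0 0 0 0 0 0 0.19;0 0 0 0 0 0 0.19;0 0 0 0 0 0 0.19;0 0 0 0 0 0 0;0 0 0 0 0 0 0;0 0 0 0 0 0 0"

```text
time_s: 43.7
position: [0.6345, 0.0116, 0.1629]
ee_rot: [0.0, 0.997, 0.08, 0.0]
force: [0.6, -1.1, 0.2]
gripper_width: 0.502
grasp_force: 0.0
```

```bash
python3 go.py "0.442 .163 .1 .168; .442 .163 .003 .168"
```

```text
t 43.7 p [0.6345 0.0116 0.1629] psi 0.161 tilt [ 0.0006 -0.0001] w 0.502 gf 0.0
turn z -0.009 shift [-3.29 -3.63] 1.258 | before turn [-3.316 -3.605]
turn z -0.0 shift [0. 0.] 1.94 | before turn [0. 0.]
```

jog_arm --targets "0 -0.2 -0.22 0 0 0 0.01;0 -0.4 -0.45 0 0 0 0;0 -0.5 -0.55 0 0 0 0;0 -0.5 -0.55 0 0 0 0;0 -0.5 -0.55 0 0 0 0;0 -0.5 -0.55 0.2 0 0 0;0 -0.4 -0.45 0.3 0 0 0;0 -0.2 -0.2 0.4 0 0 0;0 -0.07 -0.1 0.3 0 0 0;0 0 0 0.1 0 0 0"

```text
time_s: 44.7
position: [0.4439, 0.1666, 0.0963]
ee_rot: [0.0, 0.997, 0.076, -0.001]
force: [0.1, 0.1, -0.4]
gripper_width: 0.499
grasp_force: 0.0
```

```bash
python3 go.py "0.444 .164 .003 .15"; python3 - <<'E'
from h import *
S,T=imaging.grab_frame("scene"),imaging.grab_frame("top")
cv2.imwrite("pics/p6.png",np.hstack([crop(S,(230,120,400,330),2.3),crop(T,(200,110,360,320),2.3)]))
E
```

```text
t 44.7 p [0.4439 0.1666 0.0963] psi 0.153 tilt [-0.0026 -0.0002] w 0.499 gf 0.0
turn z 0.004 shift [-0.006  0.051] 1.865 | before turn [-0.006  0.051]
```

View pics/p6.png

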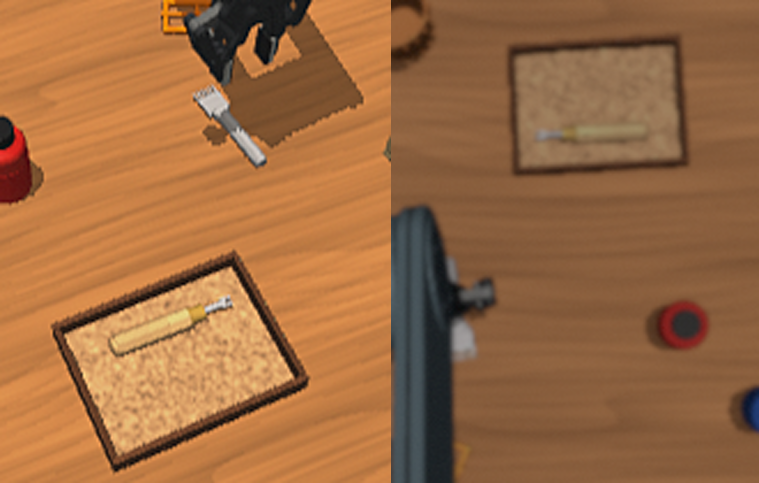

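The beveler lies flat and lengthwise in the tray (crop (165,325)). Next I grip the iron.

jog_arm --targets "0 0 0.05 0.2 0 0 0;0 0 0 0.4 0 0 0;0 0 0 0.45 0 0 0;0 0 0 0.35 0 0 0;0 0 0 0.25 0 0 0;0 0 0 0.15 0 0 0;0 0 0 0.08 0 0 0;0 0 0 0 0 0 0;-0.3 0 0 0 0 0 0;-0.6 0 0 0 0 0 0"

```text
time_s: 45.8
position: [0.4467, 0.1636, 0.0039]
ee_rot: [-0.0, 0.997, 0.075, 0.001]
force: [-0.5, -0.0, -0.2]
gripper_width: 0.209
grasp_force: 0.0
```

jog_arm --targets "-0.8 0 0 0 0 0 0;-1 0 0 0 0 0 0;-1 0 0 0 0 0 0;-1 0 0 0 0 0 0;-1 0 0 -0.1 0 0 0;-1 0 0 -0.3 0 0 0;-1 0 0 -0.5 0 0 0;-1 0 0 -0.6 0 0 0;-1 0 0 -0.6 0 0 0;-1 0 0 -0.5 0 0 0"

```text
time_s: 46.8
position: [0.4461, 0.1636, 0.1351]
ee_rot: [-0.0, 0.997, 0.075, 0.0]
force: [1.0, 0.2, -0.8]
gripper_width: 0.147
grasp_force: 39.0
```

jog_arm --targets "-1 0 0 -0.3 0 0 -0.1;-1 0 0 0 0 0 -0.19;-1 0 0 0 0 0 -0.19;-1 0 0 0 0 0 -0.19;-1 0 0 0 0 0 -0.19;-1 0 0 0 0 0 -0.19;-1 0 0 0 0 0 -0.19;-1 0 0 0 0 0 -0.19;-1 0 0 0 0 0 -0.19;-1 0 0 0 0 0 -0.19"

```text
time_s: 47.8
position: [0.4457, 0.1636, 0.1484]
ee_rot: [-0.0, 0.705, 0.71, -0.0]
force: [-0.4, 0.6, -0.5]
gripper_width: 0.147
grasp_force: 39.1
```

```bash
python3 go.py "0.691 .007 .15 1.579; .691 .007 .0105 1.579"
```

```text
t 47.8 p [0.4457 0.1636 0.1484] psi 1.578 tilt [-0.0004 -0.    ] w 0.147 gf 39.1
turn z -0.002 shift [-3.172  4.88 ] -0.033 | before turn [-3.165  4.885]
turn z -0.0 shift [0. 0.] 2.79 | before turn [0. 0.]
```

jog_arm --targets "-1 -0.15 0.24 0 0 0 0;-1 -0.3 0.46 0 0 0 0;-1 -0.4 0.62 0 0 0 0;-1 -0.45 0.69 0 0 0 0;-1 -0.45 0.69 0 0 0 0;-1 -0.45 0.69 0 0 0 0;-1 -0.4 0.62 0 0 0 0;-1 -0.3 0.46 0 0 0 0;-1 -0.2 0.3 0 0 0 0;-1 -0.07 0.11 0 0 0 0"

```text
time_s: 48.8
position: [0.6918, 0.0028, 0.1475]
ee_rot: [0.0, 0.709, 0.705, -0.0]
force: [0.8, 0.7, -0.6]
gripper_width: 0.15
grasp_force: 39.1
```

jog_arm --targets "-1 0 0 0.2 0 0 0;-1 0 0 0.3 0 0 0;-1 0 0 0.3 0 0 0;-1 0 0 0.3 0 0 0;-1 0 0 0.2 0 0 0;-1 0 0 0.1 0 0 0;-1 0 0 0 0 0 0;-1 0 0 0 0 0 0;-1 0 0 0 0 0 0;-1 0 0 0 0 0 0"

```text
time_s: 49.8
position: [0.6906, 0.0051, 0.0792]
ee_rot: [0.001, 0.707, 0.707, 0.0]
force: [-0.1, -0.3, -0.5]
gripper_width: 0.146
grasp_force: 39.1
```

```bash
python3 go.py "0.691 .007 .0105 1.579"; python3 - <<'E'
from h import *
S,T=imaging.grab_frame("scene"),imaging.grab_frame("top")
cv2.imwrite("pics/p7.png",np.hstack([crop(S,(230,160,400,330),2.3),crop(T,(200,80,360,250),2.3)]))
E
```

```text
t 49.8 p [0.6906 0.0051 0.0792] psi 1.571 tilt [ 0.0014 -0.0002] w 0.146 gf 39.1
turn z -0.01 shift [0.037 0.008] 1.373 | before turn [0.037 0.007]
```

View pics/p7.png

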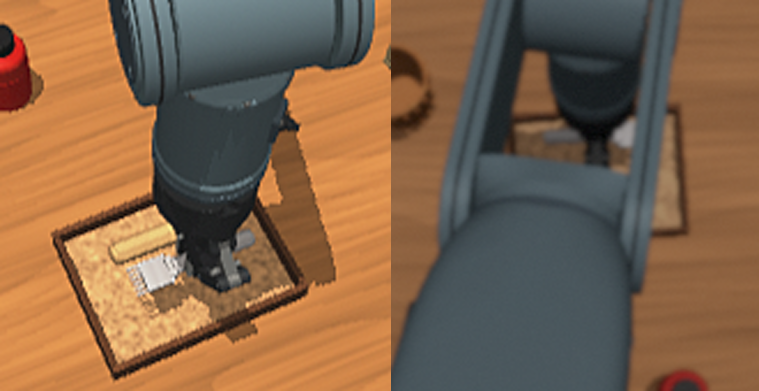

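The iron is level over the tray beside the beveler, with its head at crop (155,275). Next I set it down.

jog_arm --targets "-1 0.03 0 0.15 0 0 -0.01;-1 0 0 0.25 0 0 0;-1 0 0 0.3 0 0 0;-1 0 0 0.25 0 0 0;-1 0 0 0.15 0 0 0;-1 0 0 0.1 0 0 0;-1 0 0 0.07 0 0 0;-1 0 0 0.05 0 0 0;-1 0 0 0.03 0 0 0;-1 0 0 0 0 0 0"

```text
time_s: 50.9
position: [0.6903, 0.0067, 0.011]
ee_rot: [0.0, 0.704, 0.71, 0.0]
force: [0.4, -0.1, -0.7]
gripper_width: 0.145
grasp_force: 39.1
```

jog_arm --targets "-1 0 0 0.02 0 0 0;-1 0 0 0 0 0 0;-1 0 0 0 0 0 0;-0.6 0 0 0 0 0 0;-0.5 0 0 0 0 0 0;-0.4 0 0 0 0 0 0;-0.3 0 0 0 0 0 0;-0.3 0 0 0 0 0 0;-0.3 0 0 0 0 0 0;-0.3 0 0 0 0 0 0"

```text
time_s: 51.9
position: [0.6901, 0.0067, 0.0098]
ee_rot: [-0.0, 0.704, 0.71, -0.0]
force: [0.1, 0.1, 0.1]
gripper_width: 0.351
grasp_force: 0.0
```

jog_arm --targets "-0.3 0 0 -0.1 0 0 0;-0.3 0 0 -0.3 0 0 0;-0.3 0 0 -0.5 0 0 0;-0.3 0 0 -0.6 0 0 0;-0.3 0 0 -0.6 0 0 0;-0.3 0 0 -0.6 0 0 0;-0.3 0 0 -0.4 0 0 0;-0.3 0 -0.3 -0.2 0 0 0;-0.3 0 -0.6 0 0 0 0;-0.3 0 -0.8 0 0 0 0"

```text
time_s: 52.9
position: [0.6058, 0.0057, 0.1767]
ee_rot: [0.002, 0.704, 0.71, 0.001]
force: [-0.7, -0.2, -0.2]
gripper_width: 0.349
grasp_force: 0.0
```

jog_arm --targets "-0.3 0 -0.8 -0.2 0 0 0;-0.3 0 -0.8 -0.2 0 0 0;-0.3 0 -0.8 -0.2 0 0 0;-0.3 0 -0.8 0 0 0 0;-0.3 0 -0.6 0 0 0 0;-0.3 0 -0.3 0 0 0 0;-0.3 0 0 0 0 0 0;-0.3 0 0 0 0 0 0;-0.3 0 0 0 0 0 0;-0.3 0 0 0 0 0 0"

```text
time_s: 53.9
position: [0.4012, 0.0041, 0.2048]
ee_rot: [0.0, 0.704, 0.71, 0.0]
force: [0.3, 0.0, 0.6]
gripper_width: 0.354
grasp_force: 0.0
```

```bash
python3 - <<'E'
from h import *
S,T=imaging.grab_frame("scene"),imaging.grab_frame("top")
c=crop(S,(60,140,490,390),1.85)
cv2.imwrite("pics/p8.png",c)
# expected cap tops (z=.107) in the scene picture
print(((proj(S,[[.553,.4237,.107],[.5674,.3461,.107],[.552,-.382,.007]])-[60,140])*1.85).round(1))
E
```

```text
[[742.7  16.1]
 [693.6  44.5]
 [ 98.2 284.6]]
```

View pics/p8.png

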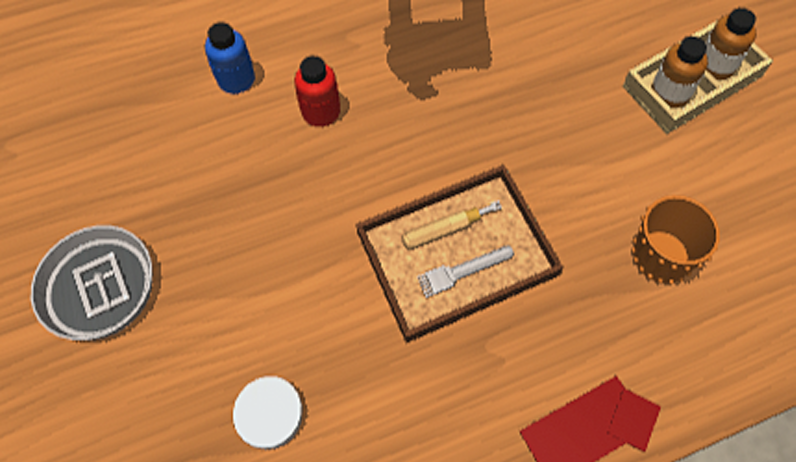

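Everything is in place. The caps are at about (741,16) and (691,45), against expected (743,16) and (694,45). The buckle lies flat in the dish at (102,285), both tools lie side by side in the tray, and the tin and cup have not moved.

```bash
python3 -c "
from workcell import arm
print(arm.hand_in())"
```

```text
the job is handed in; nothing more can be done
None
```

The bench is cleared and the job is handed in at about 54 s of the 128 s: by the last picture, both bottles stand in the caddy, both tools lie in the tray, and the buckle is flat in the dish; no verdict came back.

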